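# Reset the interlock and hold it on with the key

## Robot

A 6-joint arm with a two-finger parallel gripper is mounted at the origin on the work surface. World frame = base frame: x ahead of the robot, y to its left, z up, the work surface at z = 0. Lengths are in m, angles in rad, forces in N, time in s.
With the tool pointing down it reaches from about 0.425 to 0.95 m from the base axis. Payload 3.5 kg.
Tool frame: the origin (TCP) lies at the very end of the fingers, on their centre line; the grasp point (between the pads) lies 19 mm behind it; z points along the fingers, y is the direction in which the jaws open and shut (so a half turn about z gives the same grasp; the last joint's range is limited). The gripper opens to 85 mm and grips with 20 to 120 N. Pads are 22 mm wide; open, the fingers measure 114 mm over their backs; the gripper's body (76 mm by 85 mm) begins 54 mm behind the grasp point. The pads swing forward as they close: fully open they stand 13 mm farther back than shut.
Start: joints at [-0.15, 0.286, 1.577, -0, 1.279, -0.15], TCP at [0.675, 0, 0.231] pointing down, gripper open.
Joint ranges: [-2.77, 2.77], [-0.9, 2.22], [0.21, 2.48], [-1.53, 4.67], [0.24, 2.81], [-2.84, 2.84]. Speed limits (rad/s): [2.79, 2.79, 3.14, 3.14, 3.14, 3.14].

## Interface

Orientations are given as a unit quaternion [x, y, z, w].
In Python, from plant import get_state, read_camera, sign_off gives the robot as it stands.
- The arm moves only by the tool step_arm, never from a script. Its argument "targets" is a list that holds one entry, the list of rows, each a list of 5 numbers: the opening, from 0 (shut) to 1 (fully open), then the shift along the tool's x, y, z each as a share of 4 cm, from -1 to 1, then the turn about the tool's z as a share of 5 degrees, from -1 to 1. A call has 1 to 10 rows; each row shifts and turns the commanded pose from where the row before left it, along the tool's axes as they then stand; what a row does not reach is not made up. A row lasts 1/12 s, in which the tool goes at most 41.7 mm and 7.16 degrees, less where a joint would pass 70% of its speed; a pose out of reach is approached as far as the arm can. A call with a number of a shift or a turn outside -1 to 1 is refused whole. A call with a gripper value outside its range is refused whole. The fingers move at their own pace and stop on an object; "squeeze" is the grip in N (left out, the last holds). Time passes only in rows, so rows that do not move let the fingers close. It gives the time, the measured TCP pose, the force and the opening at its end, in the units of the state.
- get_state(): the state, without advancing time (a new reading comes with each control period).
- read_camera(name): name is "scene" or "side" or "wrist"; returns a dict with "pixels" (384x512x3 uint8, red, green, blue), "range_z" (384x512 float32, m along the optical axis (not along the pixel's ray), 0 where there is no reading), "mtx" (3x3 intrinsics, pixels), "k1" (the pictures are not rectified: a ray, as slopes to the right and down, at radius r is drawn at 1 + k1 r^2 times it, then the intrinsics apply), "rvec" (rotation vector, rad) and "tvec" (3), from world to camera coordinates, as OpenCV has them. Camera axes: x right, y down, z forward; pixel columns grow to the right and rows downward; lengths in m; the calibration is good to about 2 mm. A picture is of the moment at which its call begins.
- sign_off(): hands the job in, once; it reports no verdict.
The state is a dict: "time": time; "qpos": joint angles; "dq": joint speeds; "joint_efforts": joint torques, N m; "eef_pos": TCP position; "tcp_rot": TCP orientation; "contact_force": force on the tool from outside, world axes, zero at the start; "wrist_torque": the same for the moment, N m; "opening": opening from 0.0 (shut) to 1.0 (fully open).
Only numpy, scipy, OpenCV 4.12 (cv2) and the standard library are available. Lean on these libraries where they do the work, as an engineer would, in place of code of your own. Each camera call takes 0.05 s, during which the arm holds its last target.

## Task

Reset the grey interlock unit by pressing its black plunger down to the stop and letting it spring back up; then take the key with the round bow from the wooden rack, push it fully home in the unit's lock (rock it a little if the pins stick), and only then turn it a quarter turn clockwise. The lock springs back by itself, so finish still gripping the key and holding it turned. Leave the other two keys in the rack and do not disturb anything else on the bench.

Things in the scene. Friction and masses are not known exactly. Their poses are not given: they have to be found in the camera images.
- unit: Grey interlock unit, fixed on the bench: box 110 x 200 x 70 mm high (x, y, z) on a base plate 124 x 214 mm; origin at the centre of its underside. On top, on the centre line x = 0: the lock at y = +50 mm and the plunger at y = -50 mm. Sometimes the unit is on the left and the key rack on the right, sometimes the other way round.
- plunger_top (a point): Centre of the top of the unit's black mushroom plunger head (28 mm across, 8 mm thick), 98.5 mm above the bench at rest. z up.
- plunger (a joint): How far the plunger is pressed straight down: 0 at rest, 0.012 m at its stop. It takes 3 N to start and 8 N at the stop, and springs back up when let go. At the stop means beyond 0.0105 m; back up, below 0.002 m.
- lock_mouth (a point): Mouth of the key slot: centre of the lock rotor's brass face (disc 30 mm across in a steel ring 62 mm across that stands 2 mm higher), 77 mm above the bench, on the vertical turning axis; axes turn with the rotor. Slot 7 mm along x, 16 mm along y, chamfer 1.5 mm, deeper than the key. Sprung pins at its short ends, 9 and 19 mm down, resist: push with 4 to 12 N, rocking slightly in yaw.
- lock_rotor (a joint): Angle of the lock's rotor: 0 at rest, growing clockwise seen from above to its stop at 1.6 rad. A spring (0.02 Nm at rest, 0.12 Nm at the stop) turns it back to 0 when let go. The key has about 0.15 rad of play in the slot, so the hand turns a little further than the rotor.
- round_key_bow (a point): Centre of the round bow of the steel key to use: upright disc 34 mm across, 10 mm thick along its x (grip across the flat faces), z up. It stands in one of the rack's three slots. Below this point: neck to 26 mm, collar 20 mm across from 26 to 32 mm, then blade 5 mm (x) by 14 mm (y), tapered over the last 7 mm to a 4 x 6 mm tip 62 mm down. Fits the lock either way round. About 90 g.
- key_shoulder (a point): Underside of the round key's collar, on its axis, 32 mm below the bow centre. With the key fully home it rests on the lock's brass face, so it lies at the lock mouth (30 mm of blade in the slot).
- square_key_bow (a point): Centre of the bow of another steel key, bow 34 mm square and 10 mm thick, otherwise like the round one. Stays in the rack.
- tee_key_bow (a point): Centre of the bow of the third steel key, a T (crossbar 34 mm wide, 12 mm high, 10 mm thick), otherwise like the round one. Stays in the rack.
- rack: The pale wooden key rack, a fixed block 50 x 160 x 36 mm high (x, y, z); origin at the centre of its underside. Three slots 7 x 16 mm lie at y = -50, 0 and +50 mm, long side along y; the keys hang in them by their collars, so the bow centres are 68 mm above the bench and 50 mm apart.
- tape: Roll of black tape lying flat on the bench, 60 mm across, 19 mm high; origin at the centre of its underside. Leave alone.
- breaker_mid (a point): Middle of a white circuit breaker module, 66 x 35 x 72 mm high, standing nearest the robot. Leave alone.
- carton_mid (a point): Middle of a closed cardboard carton, 100 x 130 x 80 mm high. Leave alone.
- driver_grip (a point): Handle of a screwdriver lying on the bench. Leave alone.
- junction_box_mid (a point): Middle of a white junction box, 85 x 85 x 53 mm high. Leave alone.
- round_key: The round key as a whole; origin at the blade's tip, 62 mm below the bow centre, axes as above.
Not all that is in view belongs to the job. What is shaped like the round_key but orange or pink is not meant.

How it is judged:
By the outcome, as a careful person would: the job done as asked, in the order asked, and still so for the second after the job is handed in, while the arm keeps its last pose, push and grip.
It also fails if it takes over 58 s, if anything falls off the work surface, if the arm or the gripper's body presses on something with over 40 N, if the wrist force passes 120 N, or if a joint passes its speed limit or range.

## Working session

There is one attempt and no reset: what is moved stays moved. The work goes in short steps, Python scripts to look and compute and a tool call to move; the robot and the scene stay as the last step left them, time stands still between calls to the robot, and variables do not carry over. Pictures are saved under pics/ and viewed, and the job is handed in when it is done.

Besides the shell and the picture viewer there is one more tool, called after "Emit:" as name([rows], argument=value, ...), one row to a line, values as JSON. step_arm: Moves the arm, as the interface text tells. Shift numbers are shares of 4 cm and turn numbers shares of 5 degrees, none past 1 either way. Its arguments: {"type":"object","properties":{"targets":{"type":"array"},"squeeze":{"type":"number"}},"required":["targets"]}

```bash
ls; mkdir -p pics; cat > h.py <<'E'
import numpy as np, cv2
from plant import get_state, read_camera
def grab(n):
    c=read_camera(n); np.savez(f'{n}.npz',**{k:np.asarray(v) for k,v in c.items()}); return c
def load(n): return dict(np.load(f'{n}.npz'))
def pose(c):
    R=cv2.Rodrigues(np.array(c['rvec'],float))[0]; t=np.array(c['tvec'],float).ravel(); return R,t
def ray(c,uv):
    uv=np.array(uv,float).reshape(-1,1,2); D=np.array([float(c['k1']),0,0,0])
    n=cv2.undistortPoints(uv,np.array(c['mtx'],float),D).reshape(-1,2)
    R,t=pose(c); d=np.c_[n,np.ones(len(n))]@R; return -R.T@t,d
def onz(c,uv,z):
    o,d=ray(c,uv); return o+d*((z-o[2])/d[:,2])[:,None]
def cloud(c):
    h,w=c['range_z'].shape; u,v=np.meshgrid(np.arange(w),np.arange(h))
    o,d=ray(c,np.c_[u.ravel(),v.ravel()]); return (o+d*c['range_z'].reshape(-1,1)).reshape(h,w,3)
def proj(c,P):
    return cv2.projectPoints(np.array(P,float).reshape(-1,1,3),np.array(c['rvec'],float),np.array(c['tvec'],float),np.array(c['mtx'],float),np.array([float(c['k1']),0,0,0]))[0].reshape(-1,2)
E
python3 - <<'E'
from h import *
for n in ['scene','side','wrist']:
    c=grab(n); cv2.imwrite(f'pics/{n}0.png',cv2.cvtColor(c['pixels'],cv2.COLOR_RGB2BGR)); R,t=pose(c); print(n,-R.T@t,R[2],c['k1'])
print(get_state())
E
```

```text
pics
scene [ 1.22169155 -0.09806288  0.90647744] [-0.62291066  0.06762916 -0.77936423] 0.04523754469809709
side [ 0.01154466 -0.56715557  0.51125496] [ 0.62446733  0.61919175 -0.47606946] 0.019523449269755876
wrist [0.67556436 0.06823564 0.37246425] [-0.00253099 -0.27091248 -0.96260066] -0.0759991312080209
{'time': 0.15, 'qpos': array([-1.49995948e-01,  2.87018579e-01,  1.57785281e+00, -3.95263831e-05,
        1.27858562e+00, -1.50013349e-01]), 'dq': array([ 0.00230479, -0.0041561 , -0.00397998,  0.000473  , -0.00038259,
       -0.00080121]), 'joint_efforts': array([ 7.91554030e-04, -4.06602967e+01, -2.93140125e+01, -8.94972595e-05,
        3.96185191e-03, -2.97825103e-06]), 'eef_pos': array([6.74486164e-01, 1.00441402e-04, 2.30220764e-01]), 'tcp_rot': array([ 7.07096283e-01,  7.07116664e-01, -5.68469700e-04, -7.39023190e-04]), 'contact_force': array([-0.35888162,  0.30545229,  0.36686143]), 'wrist_torque': array([ 0.04994033, -0.00274013, -0.0550344 ]), 'opening': 0.998325901100681}
```

View pics/scene0.png

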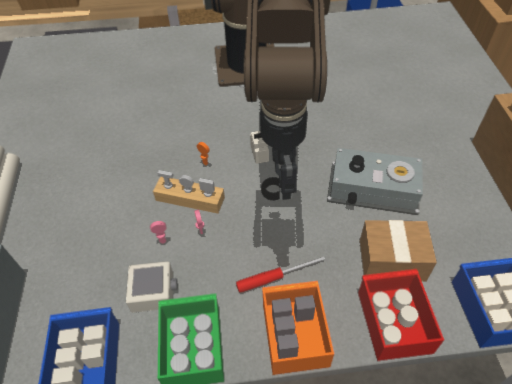

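View pics/side0.png

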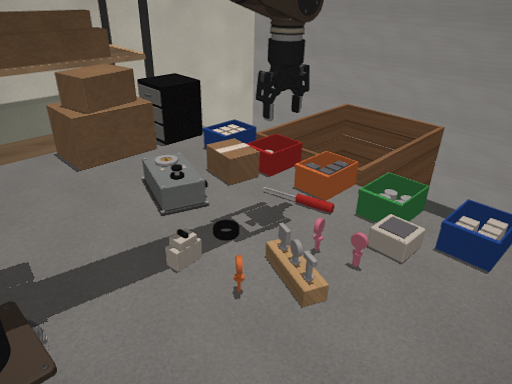

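View pics/wrist0.png

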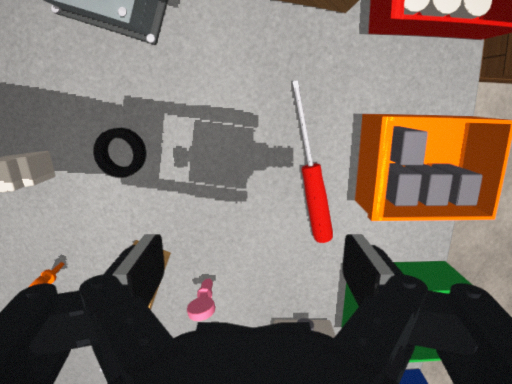

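The scene view shows the rack at about (189,194) with steel keys at (166,179), (187,184) and (206,187). The unit is at about (376,180), with its plunger at (357,162) and its lock at (400,171). Lookalikes are the orange key at (203,152) and two pink ones at (159,230) and (199,220). I'll zoom in next.

```bash
python3 - <<'E'
from h import *
s=load('scene');p=cv2.cvtColor(s['pixels'],cv2.COLOR_RGB2BGR)
a=cv2.resize(p[135:250,140:240],None,fx=4,fy=4,interpolation=cv2.INTER_CUBIC)
b=cv2.resize(p[140:220,320:430],(400,291),interpolation=cv2.INTER_CUBIC)
q=cv2.cvtColor(load('side')['pixels'],cv2.COLOR_RGB2BGR)
d=cv2.resize(q[210:310,220:380],(400,250),interpolation=cv2.INTER_CUBIC)
o=np.zeros((560,800,3),np.uint8);o[:460,:400]=a;o[:291,400:]=b;o[300:550,400:]=d
cv2.imwrite('pics/z0.png',o)
for n in ['scene','side']:
    c=load(n);C=cloud(c)
    if n=='scene':
        for uv in [(166,179),(187,184),(206,187),(357,160),(400,171),(190,205),(376,180)]: print(uv,C[uv[1],uv[0]],c['range_z'][uv[1],uv[0]])
    else:
        for uv in [(284,236),(296,249),(309,264),(177,170),(167,160)]: print(uv,C[uv[1],uv[0]])
E
```

```text
(166, 179) [ 0.49727998 -0.2418866   0.07066361] 1.0929204
(187, 184) [ 0.51169228 -0.19494429  0.06171175] 1.0940943
(206, 187) [ 0.53273281 -0.15109366  0.06881858] 1.0784147
(357, 160) [0.52623146 0.20067997 0.09890786] 1.0828041
(400, 171) [0.55204207 0.29931245 0.07355018] 1.0931597
(190, 205) [ 0.53328234 -0.1957736   0.00869037] 1.1219125
(376, 180) [0.56921374 0.2379397  0.07172514] 1.079735
(284, 236) [ 0.51851411 -0.15472297  0.06893189]
(296, 249) [ 0.5013107  -0.19932984  0.07015596]
(309, 264) [ 0.48303503 -0.24408544  0.0708354 ]
(177, 170) [0.51501811 0.19351078 0.09246573]
(167, 160) [0.55671574 0.30084256 0.07239739]
```

View pics/z0.png

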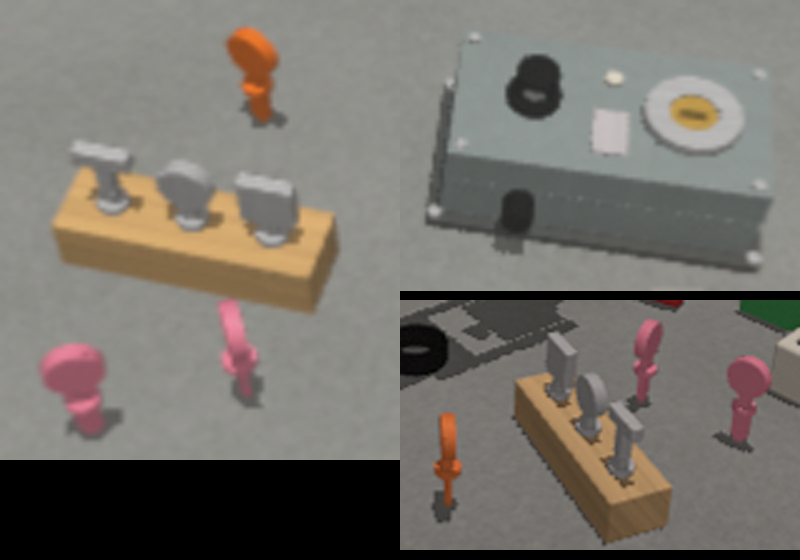

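```bash
cat > m.py <<'E'
from h import *
def rect(P):
    r=cv2.minAreaRect(P.astype(np.float32)*1000); return np.round(r[0],1),np.round(r[1],1),round(r[2],1)
def run(n,c):
    C=cloud(c);hsv=cv2.cvtColor(c['pixels'],cv2.COLOR_RGB2HSV);H,S,V=[hsv[...,i].astype(int) for i in range(3)]
    X,Y,Z=C[...,0],C[...,1],C[...,2]
    near=lambda x,y,r:(abs(X-x)<r)&(abs(Y-y)<r)
    kr=near(.505,-.197,.12); ku=near(.535,.25,.16)
    m=kr&(S>70)&(H>8)&(H<25)&(abs(Z-.036)<.005); 
    if m.sum()>30: print(n,'rack top',m.sum(),rect(C[m][:,:2]))
    m=ku&(abs(Z-.070)<.005)
    if m.sum()>30: print(n,'unit top',m.sum(),rect(C[m][:,:2]))
    m=ku&(S>110)&(H>10)&(H<30)&(Z>.05)
    if m.sum()>5:
        v,u=np.nonzero(m); print(n,'brass',m.sum(),onz(c,[[u.mean(),v.mean()]],.077),u.mean(),v.mean())
        ct=np.c_[u,v].astype(np.int32)
        h=cv2.convexHull(ct).reshape(-1,2); (cx,cy),ax,_=cv2.fitEllipse(h.astype(np.float32)) if len(h)>5 else ((0,0),0,0); print('  ell',onz(c,[[cx,cy]],.077))
    m=ku&(V<70)&(Z>.093)&(Z<.108)
    if m.sum()>5:
        v,u=np.nonzero(m); h=cv2.convexHull(np.c_[u,v].astype(np.int32)).reshape(-1,2)
        q=onz(c,h,.0985)[:,:2]; print(n,'plunger',m.sum(),cv2.minEnclosingCircle((q*1000).astype(np.float32)),onz(c,[[u.mean(),v.mean()]],.0985))
    m=kr&(S<60)&(Z>.047)&(Z<.1)
    k,l,st,ce=cv2.connectedComponentsWithStats(m.astype(np.uint8))
    for i in range(1,k):
        if st[i,4]>15:
            P=C[(l==i)&(Z>.056)]; 
            if len(P)<5: continue
            d=P[:,:2]-P[:,:2].mean(0); w,V2=np.linalg.eigh(d.T@d/len(d)); print(n,'key',ce[i].round(1),st[i],P.mean(0).round(4),'z',P[:,2].min().round(4),P[:,2].max().round(4),'dir',V2[:,1].round(3),'sd',np.sqrt(w).round(4))
E
python3 - <<'E'
from m import *
for n in ['scene','side']: run(n,load(n))
E
```

```text
scene rack top 885 (array([ 465.1, -178.4]), array([161.1, 148.8]), 68.7)
scene unit top 2573 (array([591.9, 233.3]), array([201.4, 229.5]), 71.1)
scene brass 167 [[0.62545951 0.24604763 0.077     ]] 387.1497005988024 197.4431137724551
  ell [[0.62852298 0.24305851 0.077     ]]
scene plunger 90 ((525.00830078125, 201.8656463623047), 14.973372459411621) [[0.52567688 0.20231867 0.0985    ]]
scene key [165.6 175.6] [158 170  16  15 121] [ 0.4928 -0.2416  0.0799] z 0.0565 0.0896 dir [0.368 0.93 ] sd [0.003  0.0092]
scene key [186.1 181. ] [179 175  15  14 143] [ 0.5119 -0.1952  0.0747] z 0.0566 0.0874 dir [0.318 0.948] sd [0.0031 0.0088]
scene key [206.4 184.9] [199 178  16  16 180] [ 0.5306 -0.1494  0.0752] z 0.0561 0.0888 dir [0.366 0.931] sd [0.0029 0.0101]
side rack top 1099 (array([ 482.8, -201.1]), array([153.8, 156.4]), 14.9)
side unit top 1257 (array([592.5, 235.1]), array([205.9, 229.5]), 71.5)
side brass 275 [[0.65946575 0.2074499  0.077     ]] 218.33818181818182 158.4690909090909
  ell [[0.60501195 0.22593963 0.077     ]]
side plunger 55 ((514.7433471679688, 200.3120574951172), 18.364402770996094) [[0.51690069 0.19961999 0.0985    ]]
side key [290.  240.3] [279 222  24  37 402] [ 0.5138 -0.1737  0.0732] z 0.0563 0.086 dir [0.365 0.931] sd [0.0031 0.0271]
side key [309.8 261.4] [304 250  14  25 203] [ 0.4859 -0.2432  0.0772] z 0.056 0.0862 dir [0.327 0.945] sd [0.003  0.0094]
```

```bash
python3 - <<'E'
import re
s=open('m.py').read()
s=s.replace("kr=near(.505,-.197,.12); ku=near(.535,.25,.16)","kr=near(.505,-.197,.12)&(((X-.505)*.366+(Y+.197)*.931).__abs__()<.09)&(((X-.505)*.931-(Y+.197)*.366).__abs__()<.04); ku=near(.535,.25,.16)&(((X-.54)*.931-(Y-.25)*.35).__abs__()<.062)")
open('m.py','w').write(s)
E
python3 - <<'E'
from m import *
for n in ['scene','side']: run(n,load(n))
E
```

```text
scene rack top 854 (array([ 509.5, -195.8]), array([161.2,  53.6]), 68.2)
scene unit top 2565 (array([538.6, 251.6]), array([201.4, 116.9]), 71.2)
scene brass 81 [[0.55335689 0.29891939 0.077     ]] 400.3333333333333 170.46913580246914
  ell [[0.55331027 0.29887584 0.077     ]]
scene plunger 90 ((525.00830078125, 201.8656463623047), 14.973372459411621) [[0.52567688 0.20231867 0.0985    ]]
scene key [165.6 175.6] [158 170  16  15 121] [ 0.4928 -0.2416  0.0799] z 0.0565 0.0896 dir [0.368 0.93 ] sd [0.003  0.0092]
scene key [186.1 181. ] [179 175  15  14 143] [ 0.5119 -0.1952  0.0747] z 0.0566 0.0874 dir [0.318 0.948] sd [0.0031 0.0088]
scene key [206.4 184.9] [199 178  16  16 180] [ 0.5306 -0.1494  0.0752] z 0.0561 0.0888 dir [0.366 0.931] sd [0.0029 0.0101]
side rack top 1034 (array([ 506.6, -194.5]), array([163.7,  51.1]), 69.0)
side unit top 1174 (array([537.3, 253.3]), array([205.9, 112.8]), 71.3)
side brass 26 [[0.55245816 0.29950652 0.077     ]] 165.80769230769232 159.0
  ell [[0.55239502 0.29956367 0.077     ]]
side plunger 55 ((514.7433471679688, 200.3120574951172), 18.364402770996094) [[0.51690069 0.19961999 0.0985    ]]
side key [290.  240.3] [279 222  24  37 402] [ 0.5138 -0.1737  0.0732] z 0.0563 0.086 dir [0.365 0.931] sd [0.0031 0.0271]
side key [309.8 261.4] [304 250  14  25 203] [ 0.4859 -0.2432  0.0772] z 0.056 0.0862 dir [0.327 0.945] sd [0.003  0.0094]
```

The round key is the middle one, at scene (187,184), with a grey disc bow. The square key is at (206,187), the tee key at (166,179), and the orange and pink keys are rejected. The estimates agree with the given sizes:
- **Lock:** about (0.553, 0.299)
- **Plunger:** about (0.521, 0.204)
- **Unit yaw:** -18.8°
- **Rack and key:** (0.508, -0.195), yaw -21.4°

Next I'll move above the plunger with the fingers shut.

Emit:
step_arm([
  [[0,0.64,-0.48,0.25,0],[0,0.64,-0.48,0.25,0],[0,0.64,-0.48,0.25,0],[0,0.64,-0.48,0.25,0],[0,0.64,-0.48,0.25,0],[0,0.64,-0.48,0.25,0],[0,0.64,-0.48,0.25,0],[0,0.64,-0.48,0.25,0],[0,0,0,0,0],[0,0,0,0,0]],
], squeeze=40)

```text
time: 0.98
eef_pos: [0.5197, 0.2058, 0.1502]
tcp_rot: [0.706, 0.708, -0.001, -0.001]
contact_force: [-0.2, 0.2, 0.0]
opening: -0.001
```

```bash
python3 - <<'E'
from m import *
for n in ['scene','wrist']:
    c=grab(n); cv2.imwrite(f'pics/{n}1.png',cv2.cvtColor(c['pixels'],cv2.COLOR_RGB2BGR))
run('wrist',load('wrist'));print(get_state())
print(proj(load('wrist'),[[.5207,.2045,.0985],[.5529,.2992,.077]]))
E
```

```text
wrist unit top 28614 (array([539.4, 252.4]), array([200.9, 110.6]), 71.3)
wrist brass 1518 [[0.5599787  0.29622007 0.077     ]] 309.8339920948617 65.73517786561264
  ell [[0.63192311 0.16789515 0.077     ]]
wrist plunger 1220 ((523.3431396484375, 205.66220092773438), 14.075909614562988) [[0.52338954 0.20607977 0.0985    ]]
{'time': 1.0833, 'qpos': array([ 1.92718618e-01,  1.15669738e-01,  1.92849336e+00, -4.40917959e-04,
        1.09649768e+00,  1.92805296e-01]), 'dq': array([-0.01916953,  0.00069319, -0.01590891,  0.0009636 , -0.00148502,
        0.00033728]), 'joint_efforts': array([ 6.63047433e-01, -3.13846815e+01, -2.63398629e+01,  2.09469226e-02,
        2.70130980e-02, -1.18105545e-04]), 'eef_pos': array([0.52199907, 0.2045667 , 0.15171068]), 'tcp_rot': array([7.07066203e-01, 7.07147176e-01, 2.76911712e-04, 4.22967176e-04]), 'contact_force': array([ 0.58511574, -0.65109314, -0.20243222]), 'wrist_torque': array([-0.0362111 ,  0.00734696,  0.04097765]), 'opening': 0.0003395475265810014}
[[251.26739502 205.66736683]
 [299.48113764  60.96885655]]
```

View pics/wrist1.png

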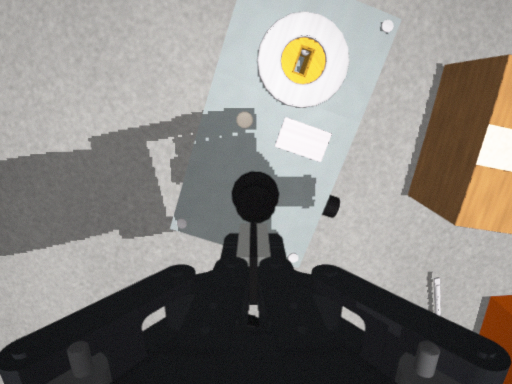

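View pics/scene1.png

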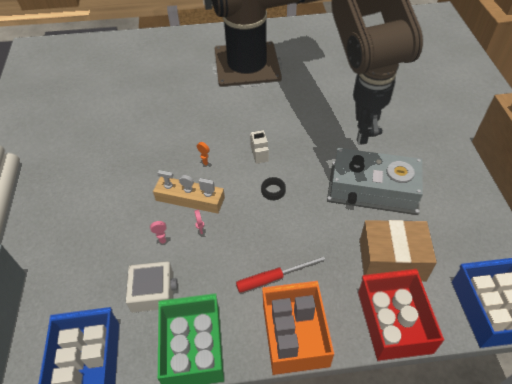

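The wrist view shows the plunger head at (255,196), just ahead of the fingers, and the lock's brass face at (303,60) with its slot visible. I'll press the plunger now.

Emit:
step_arm([
  [[0,0,0.02,0.55,0],[0,0,0,0.5,0],[0,0,0,0.1,0],[0,0,0,0.1,0],[0,0,0,0.1,0],[0,0,0,0.1,0],[0,0,0,0.05,0],[0,0,0,0,0]],
])

```text
time: 1.75
eef_pos: [0.5233, 0.2043, 0.0926]
tcp_rot: [0.707, 0.707, 0.001, 0.001]
contact_force: [-0.1, -4.1, 4.9]
opening: 0.001
```

Emit:
step_arm([
  [[0,0,0,0.08,0],[0,0,0,0.06,0],[0,0,0,0.04,0],[0,0,0,0,0],[0,0,0,0,0]],
])

```text
time: 2.17
eef_pos: [0.5236, 0.2045, 0.0865]
tcp_rot: [0.707, 0.707, 0.001, 0.001]
contact_force: [-2.5, -4.1, 8.5]
opening: 0.002
```

Emit:
step_arm([
  [[0,0,0,0.05,0],[0,0,0,0,0],[0,0,0,0,0]],
])

```text
time: 2.42
eef_pos: [0.5237, 0.2045, 0.0864]
tcp_rot: [0.707, 0.707, 0.0, 0.001]
contact_force: [-6.5, -5.0, 17.4]
opening: -0.001
```

```bash
python3 - <<'E'
from m import *
c=grab('side');cv2.imwrite('pics/side2.png',cv2.cvtColor(cv2.resize(c['pixels'][130:220,120:230],None,fx=5,fy=5),cv2.COLOR_RGB2BGR));s=get_state();print(s['eef_pos'],s['contact_force'])
E
```

```text
[0.52368504 0.20454413 0.08645313] [-6.27385662 -4.63536276 16.91709029]
```

View pics/side2.png

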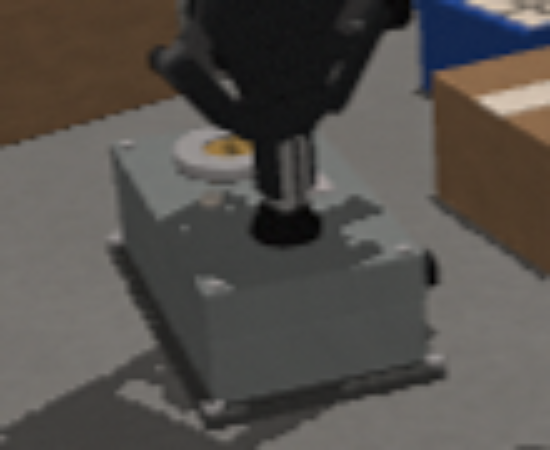

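The TCP height stopped changing while the force rose to 17 N, so the plunger is on its stop. The side view shows the fingers centred on the head. Lifting now.

Emit:
step_arm([
  [[0,0,0,-0.2,0],[0,0,0,-0.6,0],[0,0,0,-0.9,0],[0,0,0,-0.9,0],[0.4,0,0,-0.5,0],[0.4,0,0,0,0],[0.4,0,0,0,0]],
])

```text
time: 3.05
eef_pos: [0.5231, 0.2054, 0.2082]
tcp_rot: [0.707, 0.707, 0.002, 0.001]
contact_force: [-0.4, -0.0, -0.3]
opening: 0.396
```

```bash
python3 - <<'E'
from m import *
c=grab('wrist');cv2.imwrite('pics/wrist3.png',cv2.cvtColor(c['pixels'],cv2.COLOR_RGB2BGR))
C=cloud(c);hsv=cv2.cvtColor(c['pixels'],cv2.COLOR_RGB2HSV)
m=((hsv[...,1]>110)&(hsv[...,0]>15)&(hsv[...,0]<35)&(abs(C[...,0]-.553)<.03)&(abs(C[...,1]-.299)<.03)).astype(np.uint8)
v,u=np.nonzero(m);h=cv2.convexHull(np.c_[u,v].astype(np.int32)).reshape(-1,2)
print('brass',cv2.minEnclosingCircle((onz(c,h,.077)[:,:2]*1000).astype(np.float32)))
hm=cv2.fillConvexPoly(np.zeros_like(m),h.astype(np.int32),1);sl=hm&(1-m)
v,u=np.nonzero(cv2.erode(hm,np.ones((3,3)))&(1-m));print('slot',rect(onz(c,np.c_[u,v],.077)[:,:2]))
# ring
m=((hsv[...,1]<40)&(hsv[...,2]>150)&(np.hypot(C[...,0]-.553,C[...,1]-.299)<.04)).astype(np.uint8)
v,u=np.nonzero(m);h=cv2.convexHull(np.c_[u,v].astype(np.int32)).reshape(-1,2)
print('ring',cv2.minEnclosingCircle((onz(c,h,.079)[:,:2]*1000).astype(np.float32)))
m=(abs(C[...,0]-.521)<.03)&(abs(C[...,1]-.204)<.03)&(hsv[...,2]<60)&(C[...,2]>.08)&(C[...,2]<.11)
print('pl z',np.percentile(C[m][:,2],[50,90]),m.sum()); v,u=np.nonzero(m)
h=cv2.convexHull(np.c_[u,v].astype(np.int32)).reshape(-1,2);print(cv2.minEnclosingCircle((onz(c,h,.0985)[:,:2]*1000).astype(np.float32)))
m=(abs(C[...,0]-.538)<.1)&(abs(C[...,1]-.25)<.13)&(abs(C[...,2]-.07)<.005);print(rect(C[m][:,:2]))
print(get_state()['eef_pos'],get_state()['opening'])
E
```

```text
brass ((657.3350219726562, 245.98593139648438), 130.04849243164062)
slot (array([671.1, 265.7]), array([102.4, 247. ]), 65.8)
ring ((510.6459655761719, 142.4369659423828), 295.686279296875)
pl z [0.09822375 0.09912052] 759
((523.650390625, 205.88050842285156), 13.710980415344238)
(array([539.5, 252.2]), array([201.1, 110.5]), 71.3)
[0.52198488 0.20512731 0.20602978] 0.3983749203315761
```

View pics/wrist3.png

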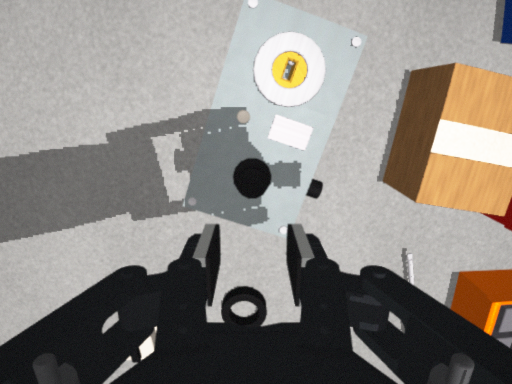

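The plunger has sprung back to 98.2 mm. In the wrist view the lock is at (290,70), so I'll redo the brass fit with a cleaner mask.

```bash
cat >> m.py <<'E'
def lock(c,guess=(.5555,.2998,.077)):
    hsv=cv2.cvtColor(c['pixels'],cv2.COLOR_RGB2HSV)
    g=proj(c,[guess])[0]; m=((hsv[...,1]>110)&(hsv[...,0]>15)&(hsv[...,0]<40)).astype(np.uint8)
    k,l,st,ce=cv2.connectedComponentsWithStats(m); i=min([i for i in range(1,k) if st[i,4]>60],key=lambda i:np.hypot(*(ce[i]-g)))
    m=(l==i).astype(np.uint8);v,u=np.nonzero(m);h=cv2.convexHull(np.c_[u,v].astype(np.int32)).reshape(-1,2)
    print('brass',cv2.minEnclosingCircle((onz(c,h,.077)[:,:2]*1000).astype(np.float32)),ce[i])
    hm=cv2.fillConvexPoly(np.zeros_like(m),h.astype(np.int32),1);s=cv2.erode(hm,np.ones((3,3),np.uint8))&(1-m)
    v,u=np.nonzero(s);print('slot',rect(onz(c,np.c_[u,v],.077)[:,:2]))
E
python3 - <<'E'
from m import *
for n in ['wrist','scene','side']: print(n); lock(load(n))
E
```

```text
wrist
brass ((555.2866821289062, 299.69744873046875), 14.820712089538574) [289.43276836  69.26779661]
slot (array([553.8, 299.4]), array([15.4,  5.3]), 65.5)
scene
brass ((553.65234375, 298.9247131347656), 13.698918342590332) [400.37804878 170.47560976]Traceback (most recent call last):
  File "<stdin>", line 2, in <module>
  File "m.py", line 36, in lock
    v,u=np.nonzero(s);print('slot',rect(onz(c,np.c_[u,v],.077)[:,:2]))
                                        ~~~^^^^^^^^^^^^^^^^^^^
  File "h.py", line 13, in onz
    o,d=ray(c,uv); return o+d*((z-o[2])/d[:,2])[:,None]
        ~~~^^^^^^
  File "h.py", line 10, in ray
    n=cv2.undistortPoints(uv,np.array(c['mtx'],float),D).reshape(-1,2)
      ~~~~~~~~~~~~~~~~~~~^^^^^^^^^^^^^^^^^^^^^^^^^^^^^^^
cv2.error: OpenCV(4.12.0) /io/opencv/modules/calib3d/src/undistort.dispatch.cpp:347: error: (-215:Assertion failed) CV_IS_MAT(_src) && CV_IS_MAT(_dst) && (_src->rows == 1 || _src->cols == 1) && (_dst->rows == 1 || _dst->cols == 1) && _src->cols + _src->rows - 1 == _dst->rows + _dst->cols - 1 && (CV_MAT_TYPE(_src->type) == CV_32FC2 || CV_MAT_TYPE(_src->type) == CV_64FC2) && (CV_MAT_TYPE(_dst->type) == CV_32FC2 || CV_MAT_TYPE(_dst->type) == CV_64FC2) in function 'cvUndistortPointsInternal'
```

Emit:
step_arm([
  [[0.4,-0.99,-0.03,0,0],[0.4,-1,-0.03,0,0],[0.4,-1,-0.03,0,0],[0.4,-1,-0.03,0,0],[0.4,-1,-0.03,0,0],[0.4,-1,-0.03,0,0],[0.4,-1,-0.03,0,0],[0.4,-1,-0.03,0,0],[0.4,-1,-0.04,0,0],[0.4,-1,-0.04,0,0]],
])

```text
time: 3.93
eef_pos: [0.5079, -0.1959, 0.2036]
tcp_rot: [0.707, 0.707, -0.0, -0.002]
contact_force: [1.5, -0.7, -0.3]
opening: 0.401
```

Emit:
step_arm([
  [[0.4,0,0,0,0.86],[0.4,0,0,0,0.86],[0.4,0,0,0,0.86],[0.4,0,0,0,0.86],[0.4,0,0,0,0.86],[0.4,0,0,0,0],[0.4,0,0,0,0],[0.4,0,0,0,0]],
])

```text
time: 4.6
eef_pos: [0.5089, -0.1943, 0.2048]
tcp_rot: [0.826, 0.563, -0.0, -0.001]
contact_force: [-0.2, 0.3, -0.9]
opening: 0.404
```

```bash
python3 - <<'E'
from m import *
c=grab('wrist');cv2.imwrite('pics/wrist4.png',cv2.cvtColor(c['pixels'],cv2.COLOR_RGB2BGR))
run('wrist',c);s=get_state();print(s['eef_pos'],s['tcp_rot'],s['opening'],s['qpos'])
from scipy.spatial.transform import Rotation as R
print(R.from_quat(s['tcp_rot']).as_matrix().round(3))
E
```

```text
wrist rack top 5571 (array([ 509.5, -195. ]), array([159.7,  50.1]), 67.9)
wrist key [253.9 123.3] [248 104  12  40 428] [ 0.5283 -0.1486  0.0847] z 0.0822 0.087 dir [0.382 0.924] sd [0.0026 0.0096]
wrist key [253.2 176.1] [248 159  12  36 389] [ 0.5106 -0.192   0.0808] z 0.0638 0.0861 dir [0.397 0.918] sd [0.0029 0.0087]
wrist key [252.6 230.2] [248 213  11  36 365] [ 0.4914 -0.2396  0.0841] z 0.0742 0.0863 dir [0.376 0.927] sd [0.0027 0.0103]
[ 0.50903589 -0.19443065  0.20512631] [ 8.26211899e-01  5.63358863e-01 -2.79395625e-04 -7.82234760e-04] 0.4018875183029657 [-5.51162700e-01  2.40833039e-02  1.92149613e+00  1.39251630e-04
  1.19766942e+00 -1.77308846e-01]
[[ 0.365  0.931 -0.001]
 [ 0.931 -0.365  0.001]
 [ 0.    -0.002 -1.   ]]
```

View pics/wrist4.png

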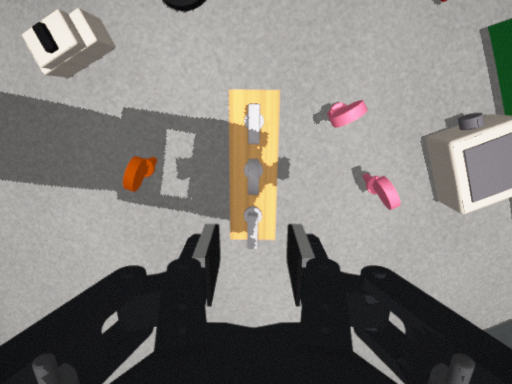

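The wrist view shows the round key edge-on at (253,176), in the middle of the rack. The tee key is at (252,230) and the square key at (254,123). The hand is within 1 mm and 1° of the grasp line, so I'll descend.

Emit:
step_arm([
  [[0.4,0,0.02,0.9,0.1],[0.4,0,0,0.95,0],[0.4,0,0,0.8,0],[0.4,0,0,0.5,0],[0.4,0,0,0.35,0],[0.4,0,0,0.3,0],[0.4,0,0,0,0],[0.4,0,0,0,0]],
])

```text
time: 5.32
eef_pos: [0.5101, -0.195, 0.0539]
tcp_rot: [0.829, 0.559, -0.0, -0.0]
contact_force: [0.3, -0.6, 0.4]
opening: 0.4
```

```bash
python3 - <<'E'
from m import *
s=get_state();print(s['eef_pos'],s['contact_force'])
c=grab('side');a=cv2.resize(c['pixels'][180:320,210:370],None,fx=4,fy=4);cv2.imwrite('pics/side5.png',cv2.cvtColor(a,cv2.COLOR_RGB2BGR))
E
```

```text
[ 0.51006904 -0.19495835  0.0538898 ] [ 0.29058436 -0.64177173  0.44227621]
```

View pics/side5.png

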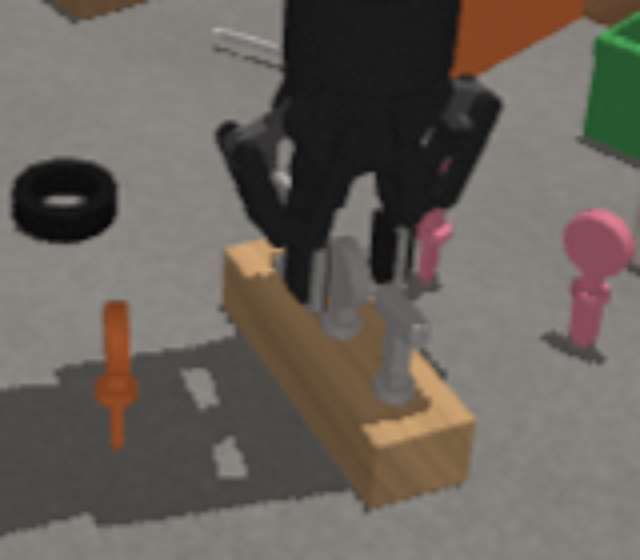

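The round key stands between the open fingers in the side view, at about (345,280). I'll lower 3 mm and close.

Emit:
step_arm([
  [[0.4,0,0,0.08,0],[0,0,0,0,0],[0,0,0,0,0],[0,0,0,0,0],[0,0,0,0,0],[0,0,0,0,0],[0,0,0,0,0]],
], squeeze=70)

```text
time: 5.95
eef_pos: [0.5099, -0.195, 0.0517]
tcp_rot: [0.829, 0.559, -0.0, -0.0]
contact_force: [-3.3, 1.1, 5.6]
opening: 0.104
```

Emit:
step_arm([
  [[0,0,0,-0.2,0],[0,0,0,-0.3,0],[0,0,0,-0.4,0],[0,0,0,-0.5,0],[0,0,0,-0.8,0],[0,0,0,-0.9,0],[0,0,0,-0.9,0],[0,0,0,0,0],[0,0,0,0,0]],
])

```text
time: 6.7
eef_pos: [0.5121, -0.1961, 0.2156]
tcp_rot: [0.829, 0.559, 0.002, 0.004]
contact_force: [0.8, 0.6, -2.4]
opening: 0.104
```

```bash
python3 - <<'E'
from m import *
s=get_state();print(s['eef_pos'],s['contact_force'],s['opening'])
c=grab('side');a=cv2.resize(c['pixels'][120:320,200:380],None,fx=3,fy=3)
w=grab('wrist');b=w['pixels'][150:350,150:360]
o=np.zeros((600,800,3),np.uint8);o[:600,:540]=a;o[:200,560:770]=b
cv2.imwrite('pics/side6.png',cv2.cvtColor(o,cv2.COLOR_RGB2BGR))
E
```

```text
[ 0.51213211 -0.19613889  0.21555435] [ 0.76411012  0.58852238 -2.3548598 ] 0.10351602860254934
```

View pics/side6.png

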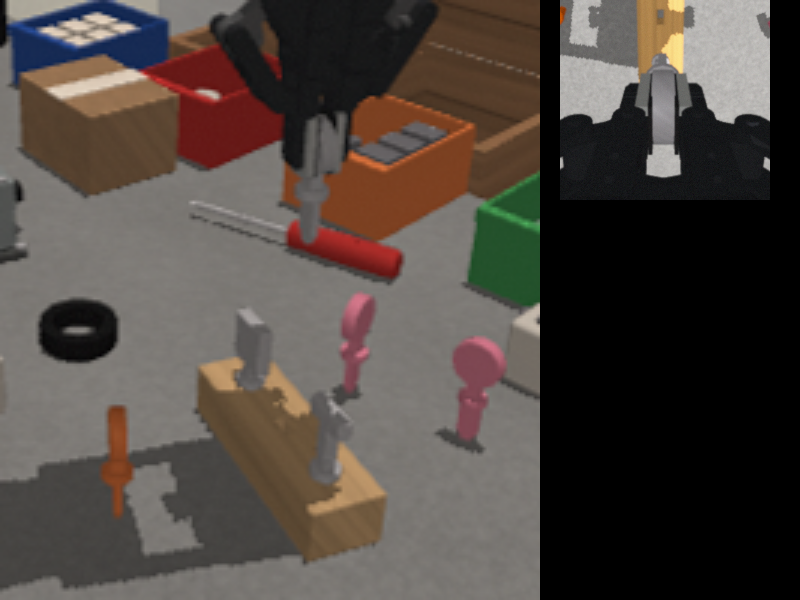

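The key is held with its blade straight down, at (312,215) in the side crop. The other two keys are undisturbed in the rack. Carrying it to the lock.

Emit:
step_arm([
  [[0,0.5,-0.16,0,0],[0,0.914,-0.28,0,0],[0,0.914,-0.28,0,0],[0,0.914,-0.28,0,0],[0,0.914,-0.28,0,0],[0,0.914,-0.28,0,0],[0,0.914,-0.28,0,0],[0,0.914,-0.28,0,0],[0,0.914,-0.28,0,0],[0,0.914,-0.28,0,0]],
])

```text
time: 7.63
eef_pos: [0.5401, 0.1705, 0.2085]
tcp_rot: [0.829, 0.559, -0.002, -0.001]
contact_force: [0.2, 0.4, -1.5]
opening: 0.108
```

Emit:
step_arm([
  [[0,0.914,-0.28,0,0],[0,0.914,-0.28,0,0],[0,0.914,-0.28,0,0],[0,0.414,-0.12,0,0],[0,0,0,0,-0.66],[0,0,0,0,0],[0,0,0,0,0],[0,0,0,0,0]],
])

```text
time: 8.3
eef_pos: [0.5526, 0.2994, 0.2095]
tcp_rot: [0.813, 0.582, -0.001, -0.0]
contact_force: [0.4, 0.2, -0.4]
opening: 0.105
```

```bash
python3 - <<'E'
from m import *
from scipy.spatial.transform import Rotation as R
s=get_state();print(s['eef_pos'],s['contact_force'],s['opening'],s['qpos'])
M=R.from_quat(s['tcp_rot']).as_matrix();print(M.round(4), np.degrees(np.arctan2(M[1,0],M[0,0])))
w=grab('wrist');lock(w);cv2.imwrite('pics/wrist7.png',cv2.cvtColor(w['pixels'],cv2.COLOR_RGB2BGR))
E
```

```text
[0.55263021 0.29937916 0.20947353] [ 0.42714944  0.21434092 -0.3945637 ] 0.10505849207357294 [ 3.35282730e-01  2.04817453e-01  1.71523972e+00 -1.12615792e-04
  1.22403318e+00  6.63476233e-01]
[[ 3.223e-01  9.466e-01 -2.300e-03]
 [ 9.466e-01 -3.223e-01 -9.000e-04]
 [-1.600e-03 -1.900e-03 -1.000e+00]] 71.1981862206959
brass ((555.1063842773438, 299.7414245605469), 14.617939949035645) [254.83111111 175.43703704]
slot (array([556. , 301.7]), array([11.4,  5.5]), 71.1)
```

View pics/wrist7.png

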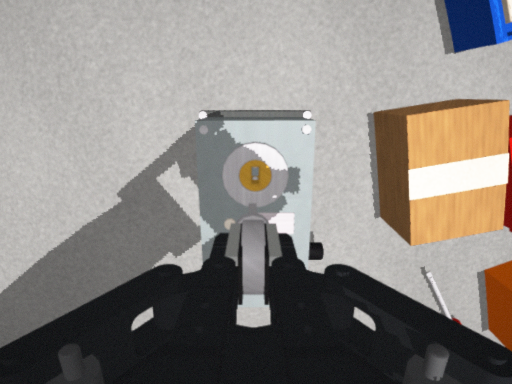

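The lock in the wrist view is at (255,175) with its slot upright, so yaw is aligned. I'll come down to just above the mouth and check from the other two cameras.

Emit:
step_arm([
  [[0,0.015,0.04,0.6,0],[0,0,0,0.6,0],[0,0,0,0.4,0],[0,0,0,0.15,0],[0,0,0,0,0],[0,0,0,0,0],[0,0,0,0,0]],
])

```text
time: 8.93
eef_pos: [0.556, 0.3003, 0.1427]
tcp_rot: [0.813, 0.583, 0.001, 0.0]
contact_force: [0.7, 0.1, 0.2]
opening: 0.105
```

```bash
python3 - <<'E'
from m import *
s=get_state();print(s['eef_pos'],s['contact_force'],s['opening'])
o=np.zeros((600,800,3),np.uint8)
c=grab('side');o[:600,:400]=cv2.resize(c['pixels'][90:210,127:207],(400,600),interpolation=cv2.INTER_CUBIC)
c=grab('scene');o[:600,400:]=cv2.resize(c['pixels'][95:215,360:440],(400,600),interpolation=cv2.INTER_CUBIC)
cv2.imwrite('pics/v8.png',cv2.cvtColor(o,cv2.COLOR_RGB2BGR))
for n in ['side','scene']:
    c=load(n); print(n,proj(c,[[*s['eef_pos'][:2],s['eef_pos'][2]-.0457],[.5551,.2997,.077],[.5534,.299,.077]]))
E
```

```text
[0.55596525 0.300314   0.14272768] [0.66762781 0.11445545 0.20310452] 0.10472369386750652
side [[166.10771009 151.6712777 ]
 [166.59467136 158.71759812]
 [166.21044976 158.96215412]]
scene [[403.1981838  165.50063227]
 [400.90004919 170.99762443]
 [400.3732856  170.47934628]]
```

View pics/v8.png

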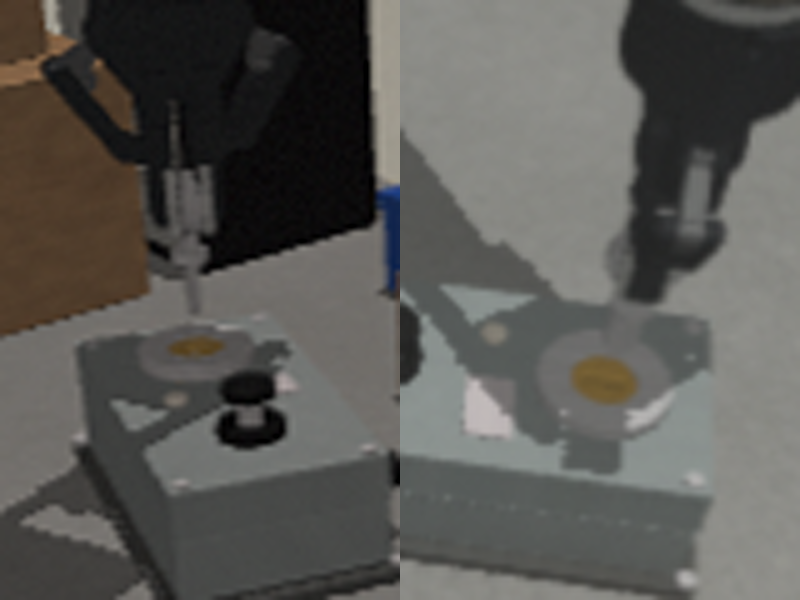

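```bash
python3 - <<'E'
from m import *
o=np.zeros((600,800,3),np.uint8)
for k,(n,x,y) in enumerate([('side',146,130),('scene',382,143)]):
    c=load(n); p=c['pixels'][y:y+40,x:x+40].astype(float)
    p=np.clip((p/255)**.6*255,0,255).astype(np.uint8)
    o[:400,400*k:400*k+400]=cv2.resize(p,(400,400),interpolation=cv2.INTER_NEAREST)
    st=get_state()['eef_pos']
    for P,col in [((st[0],st[1],st[2]-.0457),(255,0,0)),((.5551,.2997,.077),(0,0,255)),((st[0],st[1],st[2]-.0157),(0,255,0))]:
        q=(proj(c,[P])[0]-[x,y]+.5)*10; cv2.circle(o,(int(q[0])+400*k,int(q[1])),4,col,-1)
    for dp in (-.0457,-.04,-.0157):
        pass
cv2.imwrite('pics/v9.png',cv2.cvtColor(o,cv2.COLOR_RGB2BGR))
for n in ['side','scene']:
    c=load(n);C=cloud(c);P=C.reshape(-1,3)
    m=(np.hypot(P[:,0]-.556,P[:,1]-.3)<.02)&(P[:,2]>.09)&(P[:,2]<.128)
    Q=P[m]; print(n,m.sum())
    for a in np.arange(.09,.128,.006):
        k=(Q[:,2]>=a)&(Q[:,2]<a+.006)
        if k.sum(): print(a.round(3),k.sum(),Q[k].mean(0).round(4),Q[k].min(0).round(4),Q[k].max(0).round(4))
E
```

```text
side 35
0.096 4 [0.5531 0.2998 0.0985] [0.552 0.296 0.097] [0.5545 0.3052 0.1011]
0.102 6 [0.5514 0.2977 0.1043] [0.5491 0.2945 0.1022] [0.5538 0.303  0.1065]
0.108 9 [0.552  0.3001 0.1112] [0.5486 0.2928 0.1086] [0.5543 0.3099 0.1137]
0.114 7 [0.5513 0.2962 0.1173] [0.5487 0.2931 0.1142] [0.5542 0.3088 0.1198]
0.12 5 [0.5505 0.2973 0.1229] [0.5493 0.2922 0.1205] [0.5532 0.3072 0.1251]
0.126 4 [0.5511 0.296  0.127 ] [0.5448 0.2931 0.1263] [0.5569 0.303  0.1279]
scene 45
0.096 4 [0.5546 0.2963 0.0995] [0.5531 0.2931 0.0976] [0.556  0.2994 0.1015]
0.102 11 [0.557  0.2963 0.1055] [0.5501 0.2905 0.1021] [0.56   0.3038 0.1076]
0.108 13 [0.5576 0.297  0.1105] [0.5544 0.292  0.1084] [0.5595 0.3032 0.113 ]
0.114 13 [0.5575 0.2975 0.117 ] [0.5492 0.2906 0.1141] [0.5601 0.3035 0.1195]
0.12 3 [0.5569 0.2917 0.1214] [0.5558 0.29   0.1205] [0.558  0.2941 0.1227]
0.126 1 [0.5627 0.2954 0.1271] [0.5627 0.2954 0.1271] [0.5627 0.2954 0.1271]
```

View pics/v9.png

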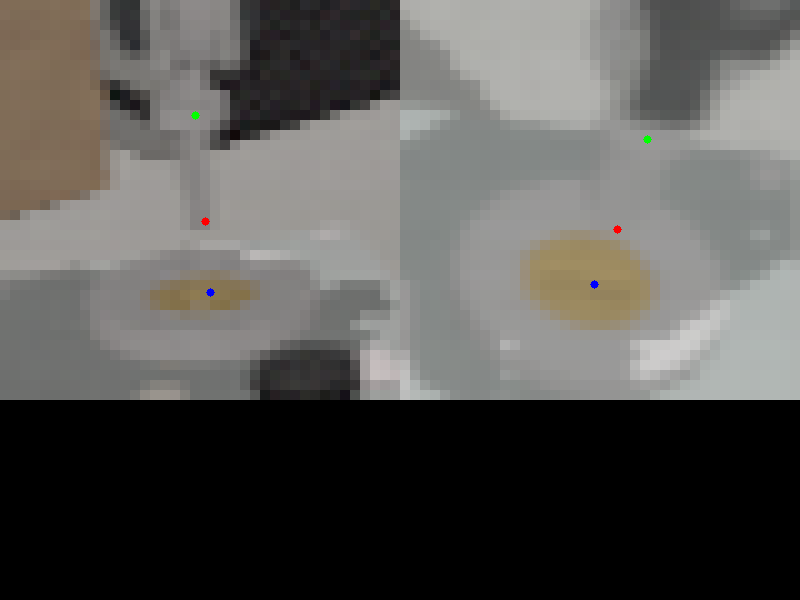

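```bash
python3 - <<'E'
from m import *
w=grab('wrist');lock(w)
x,y=200,110
o=cv2.resize(w['pixels'][y:y+150,x:x+110],(440,600),interpolation=cv2.INTER_CUBIC)
cv2.imwrite('pics/w10.png',cv2.cvtColor(o,cv2.COLOR_RGB2BGR))
st=get_state();print(st['eef_pos']);e=st['eef_pos'];print((proj(w,[[e[0],e[1],e[2]-.0457],[e[0],e[1],e[2]-.0157],[.5551,.2997,.077]])-[x,y])*4)
E
```

```text
brass ((555.194580078125, 299.7554016113281), 14.787742614746094) [250.72004242 198.25662778]
slot (array([555.1, 298.1]), array([19. , 12.4]), 71.2)
[0.55578819 0.30047094 0.14266427]
[[204.90131708 395.61458873]
 [204.13531389 468.6277972 ]
 [203.06083202 362.67056366]]
```

View pics/w10.png

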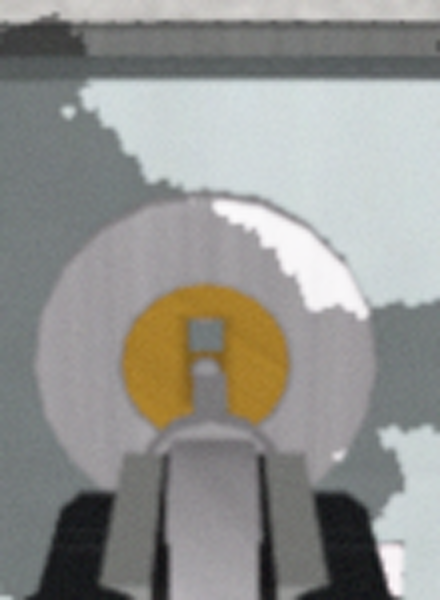

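```bash
python3 - <<'E'
from m import *
from scipy.spatial.transform import Rotation as R
w=load('wrist');C=cloud(w);s=get_state();M=R.from_quat(s['tcp_rot']).as_matrix();T=(C-s['eef_pos'])@M*1000
for col in (251,252):
    print(col)
    for v in range(192,232): print(v,(v-110)*4,T[v,col].round(1))
for v in (205,208,211,214,217): print(v,[ (u,*T[v,u].round(1)) for u in range(244,260,2)])
E
```

```text
251
192 328 [-4.5 -0.6 98.3]
193 332 [-5.5 -0.6 99. ]
194 336 [-6.2 -0.6 98.3]
195 340 [-7.2 -0.6 98.8]
196 344 [-8.2 -0.6 99.3]
197 348 [-9.  -0.6 99. ]
198 352 [-9.8 -0.6 98.6]
199 356 [-9.5 -0.6 95.2]
200 360 [-6.5 -0.5 83.6]
201 364 [-7.2 -0.5 83.2]
202 368 [-7.7 -0.5 82.3]
203 372 [-8.4 -0.5 82. ]
204 376 [ 6.6 -0.2 36.3]
205 380 [ 6.2 -0.2 35.4]
206 384 [ 6.2 -0.2 33.7]
207 388 [ 5.9 -0.1 32.6]
208 392 [ 6.1 -0.1 30.3]
209 396 [ 6.3 -0.1 27.9]
210 400 [ 6.3 -0.1 26.3]
211 404 [ 6.  -0.1 25.3]
212 408 [ 6.5 -0.1 22.4]
213 412 [ 8.9 -0.  14.4]
214 416 [ 9.1 -0.  12.3]
215 420 [ 9.2  0.  10.8]
216 424 [ 8.7  0.  10.5]
217 428 [ 8.2  0.  10.2]
218 432 [8.1 0.  9.2]
219 436 [7.2 0.  9.8]
220 440 [ 15.9   0.2 -13. ]
221 444 [ 16.2   0.2 -14.8]
222 448 [ 15.8   0.2 -15.1]
223 452 [ 16.    0.2 -16.6]
224 456 [ 15.6   0.2 -16.8]
225 460 [ 15.7   0.2 -18.4]
226 464 [ 15.6   0.2 -19.1]
227 468 [ 15.8   0.2 -20.7]
228 472 [ 14.9   0.2 -19.6]
229 476 [ 14.8   0.2 -20.5]
230 480 [ 15.5   0.2 -23.1]
231 484 [ 14.7   0.2 -22.3]
252
192 328 [-4.2  0.2 97.5]
193 332 [-5.3  0.2 98.1]
194 336 [-6.
[... 2679 characters left out ...]
at64(9.0), np.float64(0.5), np.float64(12.6)), (254, np.float64(9.1), np.float64(1.6), np.float64(12.5)), (256, np.float64(9.3), np.float64(2.7), np.float64(11.9)), (258, np.float64(8.0), np.float64(3.8), np.float64(15.2))]
217 [(244, np.float64(7.7), np.float64(-3.8), np.float64(11.6)), (246, np.float64(7.9), np.float64(-2.7), np.float64(11.1)), (248, np.float64(7.9), np.float64(-1.6), np.float64(11.0)), (250, np.float64(8.4), np.float64(-0.5), np.float64(9.7)), (252, np.float64(8.6), np.float64(0.5), np.float64(9.2)), (254, np.float64(8.5), np.float64(1.6), np.float64(9.4)), (256, np.float64(8.0), np.float64(2.7), np.float64(10.8)), (258, np.float64(8.5), np.float64(3.7), np.float64(9.6))]
```

In the wrist view the blade is vertical. It is about 1 mm to +tool-y of the slot and centred along the slot's length. I'll correct that and enter.

Emit:
step_arm([
  [[0,0,-0.025,0.25,0],[0,0,0,0.2,0],[0,0,0,0.1,0],[0,0,0,0.08,0],[0,0,0,0.08,0],[0,0,0,0,0]],
])

```text
time: 9.58
eef_pos: [0.554, 0.3003, 0.1116]
tcp_rot: [0.813, 0.583, -0.0, 0.0]
contact_force: [1.5, 0.3, -2.0]
opening: 0.104
```

The tip is about 10 mm inside the slot with almost no force. Continuing.

Emit:
step_arm([
  [[0,0,0,0.08,0.2],[0,0,0,0.08,-0.4],[0,0,0,0.08,0.4],[0,0,0,0.08,-0.2],[0,0,0,0,0]],
])

```text
time: 10.0
eef_pos: [0.5543, 0.3001, 0.1005]
tcp_rot: [0.812, 0.583, -0.0, 0.001]
contact_force: [-0.1, -2.7, 1.6]
opening: 0.105
```

Emit:
step_arm([
  [[0,0,0,0.06,0.2],[0,0,0,0.06,-0.4],[0,0,0,0.06,0.4],[0,0,0,0.04,-0.2],[0,0,0,0,0]],
])

```text
time: 10.42
eef_pos: [0.555, 0.3011, 0.0927]
tcp_rot: [0.813, 0.583, 0.001, 0.0]
contact_force: [-0.8, -0.2, 5.3]
opening: 0.104
```

Emit:
step_arm([
  [[0,0,0,0.04,0.3],[0,0,0,0.02,-0.6],[0,0,0,0,0.6],[0,0,0,0,-0.3],[0,0,0,0,0]],
])

```text
time: 10.83
eef_pos: [0.5556, 0.3011, 0.0926]
tcp_rot: [0.812, 0.583, 0.002, 0.001]
contact_force: [-3.3, -2.9, 12.6]
opening: 0.103
```

```bash
python3 - <<'E'
from m import *
from scipy.spatial.transform import Rotation as R
s=get_state();print(s['eef_pos'],s['contact_force'],s['wrist_torque'],s['qpos'][5])
w=grab('wrist');C=cloud(w);M=R.from_quat(s['tcp_rot']).as_matrix();T=(C-s['eef_pos'])@M*1000
for v in range(150,240,3): print(v,T[v,251].round(1),C[v,251,2].round(4))
cv2.imwrite('pics/w11.png',cv2.cvtColor(cv2.resize(w['pixels'][110:260,180:320],(560,600)),cv2.COLOR_RGB2BGR))
E
```

```text
[0.55563547 0.3010943  0.09255039] [-3.31583224 -2.94129862 12.58610114] [-0.49857035  0.49467997 -0.03465345] 0.6624294895133737
150 [42.4 -0.2 22.3] 0.0703
153 [40.6 -0.2 23.3] 0.0693
156 [39.  -0.2 22.7] 0.07
159 [37.2 -0.2 23.3] 0.0693
162 [35.7 -0.2 22.5] 0.0701
165 [34.1 -0.2 22.2] 0.0705
168 [32.4 -0.2 22.3] 0.0703
171 [30.8 -0.2 21.9] 0.0708
174 [28.9 -0.2 22.7] 0.0699
177 [29.2 -0.1 14.5] 0.0781
180 [27.5 -0.2 14.9] 0.0777
183 [26.  -0.2 14.1] 0.0785
186 [24.4 -0.2 14. ] 0.0786
189 [22.8 -0.2 14. ] 0.0786
192 [21.3 -0.2 13.3] 0.0793
195 [19.5 -0.2 13.9] 0.0787
198 [18.  -0.2 13.1] 0.0795
201 [16.1 -0.2 13.8] 0.0788
204 [14.6 -0.2 13.1] 0.0795
207 [11.8 -0.2 16.2] 0.0764
210 [10.3 -0.2 15.4] 0.0771
213 [ 9.3 -0.2 13.4] 0.0791
216 [ 8.7 -0.2 10.6] 0.0819
219 [ 7.7 -0.2  8.9] 0.0837
222 [ 15.3   0.  -13.7] 0.1063
225 [ 15.6   0.  -17.9] 0.1105
228 [ 15.5   0.1 -20.9] 0.1135
231 [ 15.    0.1 -23. ] 0.1156
234 [ 13.8   0.1 -23.3] 0.1159
237 [ 13.3   0.1 -25.3] 0.1179
```

View pics/w11.png

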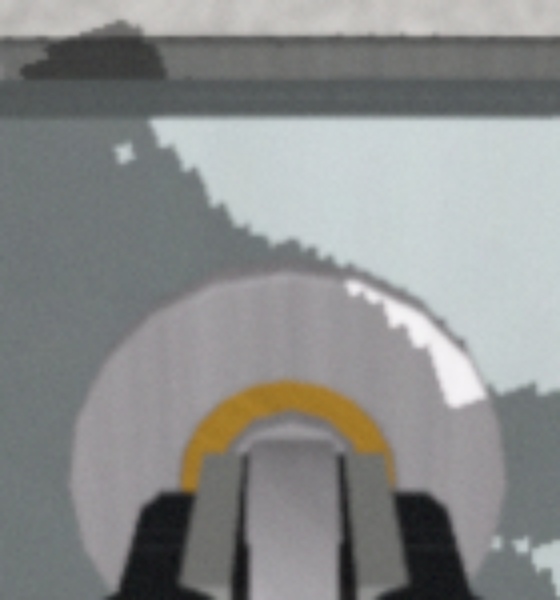

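The key is home: TCP height is fixed at 0.0926 while the force rose from 5 to 12.6 N, against a predicted home height of 0.0927. The wrist view shows the collar sitting on the brass face. Turning clockwise.

Emit:
step_arm([
  [[0,0,0,0,0.6],[0,0,0,0,0.8],[0,0,0,0,0.8],[0,0,0,0,0.8],[0,0,0,0,0.8],[0,0,0,0,0.8],[0,0,0,0,0.8],[0,0,0,0,0.6],[0,0,0,0,0]],
], squeeze=90)

```text
time: 11.63
eef_pos: [0.5562, 0.3002, 0.0926]
tcp_rot: [0.936, 0.352, 0.002, 0.001]
contact_force: [-2.1, -5.4, 12.9]
opening: 0.101
```

```bash
cat > st.py <<'E'
from m import *
from scipy.spatial.transform import Rotation as R
s=get_state();M=R.from_quat(s['tcp_rot']).as_matrix()
print(s['time'],s['eef_pos'].round(4),'yaw',np.degrees(np.arctan2(M[1,0],M[0,0])).round(1),'F',s['contact_force'].round(1),'Ftool',(M.T@s['contact_force']).round(1),'T',s['wrist_torque'].round(2),s['qpos'][5].round(3),s['opening'])
E
python3 st.py
```

```text
11.6333 [0.5562 0.3002 0.0926] yaw 41.2 F [-2.1 -5.4 12.9] Ftool [ -5.    2.7 -12.9] T [-1.    0.35  0.01] 1.188 0.10140611416320502
```

Emit:
step_arm([
  [[0,-0.02,0.01,0,0.8],[0,0,0,0,0.8],[0,0,0,0,0.8],[0,0,0,0,0.8],[0,0,0,0,0.8],[0,0,0,0,0.8],[0,0,0,0,0.8],[0,0,0,0,0.4],[0,0,0,0,0]],
])

```text
time: 12.38
eef_pos: [0.5557, 0.2996, 0.0926]
tcp_rot: [0.995, 0.098, 0.002, 0.0]
contact_force: [-2.8, -4.1, 13.0]
opening: 0.105
```

```bash
python3 st.py
```

```text
12.3833 [0.5557 0.2996 0.0926] yaw 11.3 F [-2.8 -4.1 13. ] Ftool [ -3.5   3.5 -13. ] T [-0.85  0.35  0.05] 1.71 0.10549006232177156
```

Emit:
step_arm([
  [[0,-0.01,0.01,0,0.8],[0,0,0,0,0.8],[0,0,0,0,0.8],[0,0,0,0,0.8],[0,0,0,0,0.8],[0,0,0,0,0.8],[0,0,0,0,0.8],[0,0,0,0,0.8],[0,0,0,0,0.8],[0,0,0,0,0.8]],
])

```text
time: 13.22
eef_pos: [0.5551, 0.2995, 0.0926]
tcp_rot: [0.968, -0.249, 0.002, -0.0]
contact_force: [-2.0, -3.0, 13.4]
opening: 0.099
```

Emit:
step_arm([
  [[0,0,0,0,0],[0,0,0,0,0],[0,0,0,0,0]],
])

```text
time: 13.47
eef_pos: [0.5552, 0.2995, 0.0926]
tcp_rot: [0.969, -0.248, 0.002, -0.001]
contact_force: [-1.9, -3.5, 13.6]
opening: 0.097
```

```bash
python3 st.py; python3 - <<'E'
from m import *
w=grab('wrist');cv2.imwrite('pics/w12.png',cv2.cvtColor(cv2.resize(w['pixels'][110:260,160:340],(720,600)),cv2.COLOR_RGB2BGR))
E
```

```text
13.4667 [0.5552 0.2995 0.0926] yaw -28.7 F [-1.9 -3.5 13.6] Ftool [  0.1   3.9 -13.6] T [-0.69  0.47  0.13] 2.407 0.09684642704086739
```

View pics/w12.png

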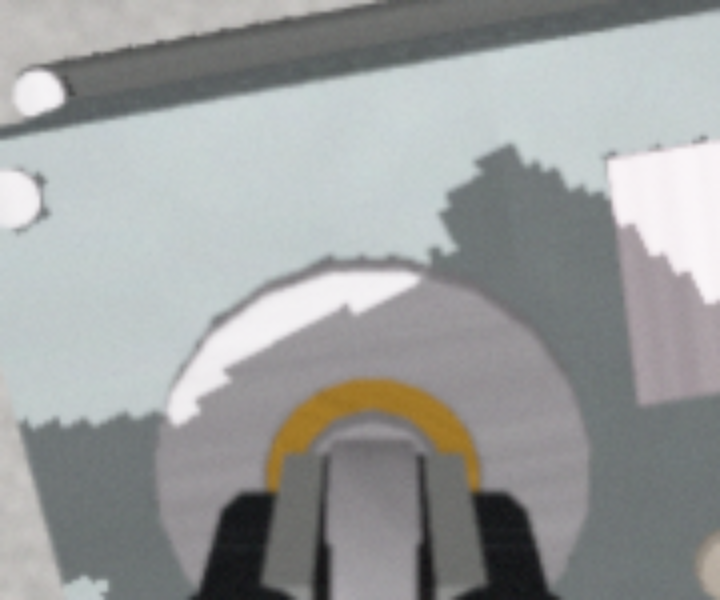

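The hand has turned 99.9°. The moment is 0.13 Nm, matching the spring near its stop, and the key is still square in the pads. I'll turn 3° more to see whether it meets the stop.

Emit:
step_arm([
  [[0,0,0,0,0.3],[0,0,0,0,0.3],[0,0,0,0,0],[0,0,0,0,0],[0,0,0,0,0],[0,0,0,0,0]],
])

```text
time: 14.02
eef_pos: [0.5551, 0.2996, 0.0926]
tcp_rot: [0.962, -0.273, 0.002, -0.001]
contact_force: [-3.0, -2.8, 12.5]
opening: 0.101
```

```bash
python3 st.py; python3 - <<'E'
from m import *
w=grab('wrist');c=grab('scene');cv2.imwrite('pics/s13.png',cv2.cvtColor(c['pixels'],cv2.COLOR_RGB2BGR))
cv2.imwrite('pics/w13.png',cv2.cvtColor(w['pixels'],cv2.COLOR_RGB2BGR))
E
python3 st.py
```

```text
14.0167 [0.5551 0.2996 0.0926] yaw -31.7 F [-3.  -2.8 12.5] Ftool [ -1.1   3.9 -12.5] T [-0.7   0.51  0.15] 2.459 0.10109176404831767
14.1167 [0.5551 0.2996 0.0926] yaw -31.7 F [-2.7 -2.5 13.3] Ftool [ -0.9   3.5 -13.3] T [-0.67  0.54  0.17] 2.459 0.09989014811799286
```

View pics/s13.png

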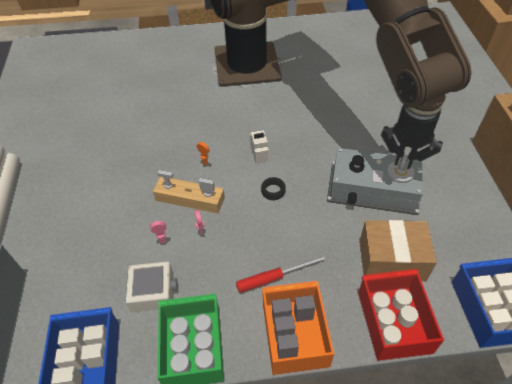

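View pics/w13.png

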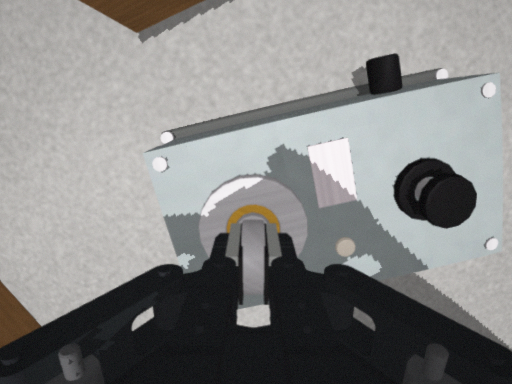

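The scene view shows the key in the lock at (402,170), the other two keys still in the rack at (166,179) and (206,187), and nothing else moved. The moment rose to between 0.15 and 0.17 Nm, so the rotor is at its stop, and the plunger is up. Handing in.

```bash
python3 -c "
from plant import sign_off
print(sign_off())"; python3 st.py
```

```text
the job is handed in; nothing more can be done
None
the job is handed in; nothing more can be done
```

The job is handed in at about 14 s of the 58 s allowed, with the key still gripped and held turned; `sign_off` gave no verdict.

- **Plunger:** I pressed it until it stopped 12 mm down, with the force rising to 17 N. It sprang back to 98.2 mm, measured in the wrist view.
- **Key home:** I took the round key from the middle slot of the rack and pushed it into the lock, rocking it slightly. The tool stopped at 92.6 mm, against a predicted home height of 92.7 mm, with 12.6 N on it and the collar seen sitting on the brass face.
- **Turn:** I turned the key clockwise by 103° at the hand. Allowing for the key's play, that puts the rotor at its 1.6 rad stop. The holding moment was about 0.15 to 0.17 Nm, slightly above the spring's 0.12 Nm at the stop.
- **Bench:** The last scene picture showed the square and tee keys still in the rack and nothing else moved.

**Disagreements:** The cameras differed by 1 to 2 mm on where the lock was, and I used the wrist camera. A sideways force of 3 to 5 N stayed on the tool while the key was seated and turned. I had no direct reading of the rotor angle; I inferred it from the hand angle and the moment.

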